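# Rock a stuck locating block out of a woodturner's cradle jig

## Robot

A 7-joint arm with a two-finger parallel gripper is mounted at the origin on the work surface. World frame = base frame: x ahead of the robot, y to its left, z up, the work surface at z = 0. Lengths are in m, angles in rad, forces in N, time in s.
With the tool pointing down it reaches from about 0.4 to 0.875 m from the base axis. Payload 19.3 kg.
Tool frame: the origin (TCP) lies midway between the tips of the shut fingers; the grasp point (between the pads) lies 19 mm behind it; z points along the fingers, y is the direction in which the jaws open and shut (so a half turn about z gives the same grasp; the last joint's range is limited). The gripper opens to 85 mm and grips with 20 to 120 N. Pads are 22 mm wide; open, the fingers measure 114 mm over their backs; the gripper's body (76 mm by 85 mm) begins 54 mm behind the grasp point. The pads swing forward as they close: fully open they stand 13 mm farther back than shut.
Start: joints at [-1.316, 0.521, -0.036, 1.599, 0.021, 1.021, -0.113], TCP at [0.199, 0.592, 0.231] pointing down, gripper open.
Joint ranges: [-2.91, 2.91], [-0.3, 2.13], [-1.5, 1.42], [0.17, 2.43], [-1.26, 4.41], [0.16, 1.93], [-2.52, 2.52]. Speed limits (rad/s): [1.89, 1.89, 2.39, 2.39, 3.01, 3.01, 3.01].

## Interface

Orientations are given as [roll, pitch, yaw] about the fixed x, y, z axes, in that order (R = Rz(yaw) Ry(pitch) Rx(roll)).
In Python, from workcell import bot gives the robot as it stands.
- The arm moves only by the tool servo_tool, never from a script. Its argument "plan" is a list of rows, each a list of 5 numbers: the shift along the world's x, y, z in mm, then the turn about the world's z in rad, then the gripper's target within -1 to 1 (shut at 1, half-way at 0, fully open at -1). In form: [[tx, ty, tz, yaw, jaw], ...]. A call has exactly 10 rows; each row is the pose to reach, as a shift and turn from the pose commanded when the call began; what a row does not reach only later rows make up. A row lasts 1/12 s, in which the tool goes at most 41.7 mm and 7.16 degrees, less where a joint would pass 70% of its speed; a pose out of reach is approached as far as the arm can. A call with a gripper value outside its range is refused whole. The fingers move at their own pace and stop on an object; "squeeze" is the grip in N (left out, the last holds). Time passes only in rows, so rows that repeat a pose let the fingers close, or fill a call up. It gives the time, the measured TCP pose, the force and the opening at its end, in the units of the state.
- bot.observe(): the state, without advancing time (a new reading comes with each control period).
- bot.grab_frame(name): name is "side" or "top"; returns the picture (420x560x3 uint8, blue, green, red); there is no depth.
- bot.calibration(name): a dict with "fx", "fy", "cx", "cy" (pixels), "T" (4x4, takes a point from camera to world coordinates). Camera axes: x right, y down, z forward; pixel columns grow to the right and rows downward; lengths in m; the calibration is good to about 2 mm. A picture is of the moment at which its call begins. calibration takes no time and is no camera call.
- bot.job_done(): hands the job in, once; it reports no verdict.
The state is a dict: "clock": time; "qpos": joint angles; "qd": joint speeds; "joint_efforts": joint torques, N m; "position": TCP position; "tool_rot": TCP orientation; "force": force on the tool from outside, world axes, zero at the start; "moment": the same for the moment, N m; "grip_width": finger opening in m.
Only numpy, scipy, OpenCV 4.12 (cv2) and the standard library are available. Lean on these libraries where they do the work, as an engineer would, in place of code of your own. Each camera call takes 0.05 s, during which the arm holds its last target.

## Task

In the cradle jig two turned blanks lie end to end, with a locating block stuck in a socket at each end. One blank is up against its block; the other is too short to reach its own, so that block must come out: rock it from side to side across the jig until both cheeks of its socket are pushed back and it comes free, then lift it and finish while still holding it upright and still, just clear (a couple of centimetres) above its own socket. Leave the other block, both blanks and the things on the bench where they are.

Things in the scene. Friction and masses are not known exactly. Their poses are not given: they have to be found in the camera images.
- jig: Wooden cradle jig, fixed to the bench. Base board 170 x 400 x 10; origin at the centre of its underside on the bench; its x axis is across the jig, y along it. A V trough in the middle holds two blanks; at each end (y = +145 left, y = -145 right) is a socket, 100 along x, 41 along y, top 60 above the bench, holding a block.
- socket_left (a point): Centre of the mouth of the left socket (jig y = +145 mm), level with the socket's top, 60 above the bench; axes as the jig's. Its floor is 50 lower.
- block_left_centre (a point): Centre (65 above the underside) of the block in the left socket: wooden, upright, 130 tall, about 80 g, x across the jig. At the start it stands on the socket floor, its top 140 above the bench. 22 thick along jig y all the way up: grip these two faces in the top 40 mm. Width along jig x: foot (lowest 11 mm) 46, above that 38, top 30 mm 30.
- block_left_foot (a point): Centre of the underside of the left block. Lifted straight, the block rises only 7 mm: the cheeks catch its foot. Rocked along jig x about its foot, 0.15 rad each way (head about 17 mm each way, 5 to 15 N), it pushes the cheeks back, one each way; then it lifts out freely. Best lean the gripper with the block; kept level, the block turns in the fingers and more sway (25 mm) is needed.
- cheek_left_near (a joint): Stiff wooden cheek in the left socket on the -x side of the block (jig axes), 16 x 24 x 31, top 59 above the bench. Value in metres: 0 = closed on the block, up to 0.0046 = fully pushed back (towards -x). About 12 N pushes it and it stays where it is left; closed it overlaps the foot by 3.7 mm; the two of a socket must together be back by more than 0.0074.
- cheek_left_far (a joint): Stiff wooden cheek in the left socket on the +x side of the block (jig axes), 16 x 24 x 31, top 59 above the bench. Value in metres: 0 = closed on the block, up to 0.0046 = fully pushed back (towards +x). About 12 N pushes it and it stays where it is left; closed it overlaps the foot by 3.7 mm; the two of a socket must together be back by more than 0.0074.
- socket_right (a point): Centre of the mouth of the right socket (jig y = -145 mm), level with the socket's top, 60 above the bench; axes as the jig's. Its floor is 50 lower.
- block_right_centre (a point): Centre (65 above the underside) of the block in the right socket: wooden, upright, 130 tall, about 80 g, x across the jig. At the start it stands on the socket floor, its top 140 above the bench. 22 thick along jig y all the way up: grip these two faces in the top 40 mm. Width along jig x: foot (lowest 11 mm) 46, above that 38, top 30 mm 30.
- block_right_foot (a point): Centre of the underside of the right block. Lifted straight, the block rises only 7 mm: the cheeks catch its foot. Rocked along jig x about its foot, 0.15 rad each way (head about 17 mm each way, 5 to 15 N), it pushes the cheeks back, one each way; then it lifts out freely. Best lean the gripper with the block; kept level, the block turns in the fingers and more sway (25 mm) is needed.
- cheek_right_near (a joint): Stiff wooden cheek in the right socket on the -x side of the block (jig axes), 16 x 24 x 31, top 59 above the bench. Value in metres: 0 = closed on the block, up to 0.0046 = fully pushed back (towards -x). About 12 N pushes it and it stays where it is left; closed it overlaps the foot by 3.7 mm; the two of a socket must together be back by more than 0.0074.
- cheek_right_far (a joint): Stiff wooden cheek in the right socket on the +x side of the block (jig axes), 16 x 24 x 31, top 59 above the bench. Value in metres: 0 = closed on the block, up to 0.0046 = fully pushed back (towards +x). About 12 N pushes it and it stays where it is left; closed it overlaps the foot by 3.7 mm; the two of a socket must together be back by more than 0.0074.
- blank_long_mid (a point): Centre of the long turned wooden blank, 110 long, 26 diameter, lying along jig y in the trough with its axis 75 above the bench; in one half of the trough (jig y about +78 or -78 mm), its end up against the block of that end.
- blank_short_mid (a point): Centre of the short turned wooden blank, 40 long, 26 diameter, lying likewise in the other half of the trough, its end about 35 mm short of the block of that end.
- chuck: Steel lathe chuck standing on the bench beyond the jig, 84 diameter, 56 high; origin under its middle. Not needed; leave alone.
- goblet: Small turned wooden goblet standing beyond the jig, 62 diameter, 87 high; origin under its middle. Not needed; leave alone.
- gouge: Turning gouge lying on the bench beyond those, 320 long, wooden handle; origin under its middle. Not needed; leave alone.
Things that resemble listed ones, but are neither listed nor needed, are in the scene too. Leave any red look-alike of the part that bears block_left_centre alone.

How it is judged:
On the way:
1. rocked both ways: both cheeks of that block's socket pushed back (more than 2 mm each) with the block's foot still down in the socket (((y of blank_long_mid in the frame of jig below 0 m and value of joint each of cheek_left_near, cheek_left_far above 0.002 m and z of block_left_foot in the frame of socket_left below -0.038 m) or (y of blank_long_mid in the frame of jig above 0 m and value of joint each of cheek_right_near, cheek_right_far above 0.002 m and z of block_right_foot in the frame of socket_right below -0.038 m))).
At the end, for the whole second after the job is handed in: The block that its blank does not reach is held in the fingers, still, upright within 15 degrees, its underside 4 to 50 mm above its socket's mouth and within 30 mm of the socket's centre, touching nothing of the jig; the other block moved less than 12 mm, the blanks less than 15 mm (((y of blank_long_mid in the frame of jig below 0 m and z of block_left_foot in the frame of socket_left between 0.004 and 0.05 m and horizontal distance between block_left_foot and socket_left below 0.03 m and angle between block_left_centre's own z axis and vertical below 0.26 rad and contact force between block_left and the fingers above 1 N and contact force between block_left and jig below 0.05 N and linear speed of block_left below 0.02 m/s and distance of block_right_centre from where it was at the start of the episode below 0.012 m and distance of each of blank_long_mid, blank_short_mid from where it was at the start of the episode below 0.015 m) or (y of blank_long_mid in the frame of jig above 0 m and z of block_right_foot in the frame of socket_right between 0.004 and 0.05 m and horizontal distance between block_right_foot and socket_right below 0.03 m and angle between block_right_centre's own z axis and vertical below 0.26 rad and contact force between block_right and the fingers above 1 N and contact force between block_right and jig below 0.05 N and linear speed of block_right below 0.02 m/s and distance of block_left_centre from where it was at the start of the episode below 0.012 m and distance of each of blank_long_mid, blank_short_mid from where it was at the start of the episode below 0.015 m))); the arm keeps its last pose, push and grip.
It fails at once if the block that is in use is disturbed (12 mm) ((y of blank_long_mid in the frame of jig below 0 m and distance of block_right_centre from where it was at the start of the episode above 0.012 m) or (y of blank_long_mid in the frame of jig above 0 m and distance of block_left_centre from where it was at the start of the episode above 0.012 m)).
It fails at once if a blank is disturbed (15 mm) (distance of any of blank_long_mid, blank_short_mid from where it was at the start of the episode above 0.015 m).
It fails at once if a thing on the bench is disturbed (20 mm) (distance of any of chuck, goblet, gouge from where it was at the start of the episode above 0.02 m).
It also fails if it takes over 45 s, if anything falls off the work surface, if the arm or the gripper's body presses on something with over 40 N, if the wrist force passes 120 N, or if a joint passes its speed limit or range.

## Working session

There is one attempt and no reset: what is moved stays moved. The work goes in short steps, Python scripts to look and compute and a tool call to move; the robot and the scene stay as the last step left them, time stands still between calls to the robot, and variables do not carry over. Pictures are saved under pics/ and viewed, and the job is handed in when it is done.

Besides the shell and the picture viewer there is one more tool, called after ">>>" as a command line: name --pt "numbers of a row" for each row, then --argument value for the rest. servo_tool: Moves the arm, as the interface text tells. Its arguments: {"type":"object","properties":{"plan":{"type":"array","items":{"type":"array","items":{"type":"number"}}},"squeeze":{"type":"number"}},"required":["plan"]}

```bash
ls; mkdir -p pics
python3 - <<'E'
from workcell import bot
import cv2
print(bot.observe())
for n in ("side","top"):
    im=bot.grab_frame(n); cv2.imwrite(f"pics/{n}0.png",im); c=bot.calibration(n); print(n,c)
E
```

```text
pics
{'clock': 0.0, 'qpos': array([-1.31618984,  0.52203679, -0.03637842,  1.59997822,  0.02122296,
        1.02109927, -0.11282685]), 'qd': array([ 0.00028211,  0.00036986,  0.00157103, -0.00018358,  0.00076393,
        0.00063809, -0.00128273]), 'joint_efforts': array([-6.60499495e-06, -9.27099824e+01,  1.97992712e+00, -3.69918466e+01,
        1.77096936e-02,  8.40762426e-03, -4.14603835e-05]), 'position': array([0.19936102, 0.5920067 , 0.23072164]), 'tool_rot': array([-3.14045928e+00,  7.45934991e-05,  2.81680510e+00]), 'force': array([ 0.03988683, -0.00390712,  0.40499356]), 'moment': array([-0.03191273,  0.05684577,  0.0008529 ]), 'grip_width': 0.08519110014367452}
side {'fx': 410.5863416730095, 'fy': 410.5863416730095, 'cx': 280.4190670039038, 'cy': 214.36985128806356, 'T': array([[ 0.74135152, -0.432438  ,  0.51322051,  0.16116877],
       [-0.67101319, -0.46417559,  0.57817153, -0.43901268],
       [-0.01179891, -0.77300608, -0.63428889,  0.6360387 ],
       [ 0.        ,  0.        ,  0.        ,  1.        ]])}
top {'fx': 428.91754382088783, 'fy': 428.91754382088783, 'cx': 287.51174599523887, 'cy': 208.53414032818546, 'T': array([[ 0.00612566, -0.9899374 ,  0.14137331,  0.51307461],
       [-0.99996387, -0.00523083,  0.00670031,  0.08595164],
       [-0.00589339, -0.14140925, -0.98993368,  0.78081921],
       [ 0.        ,  0.        ,  0.        ,  1.        ]])}
```

View pics/side0.png

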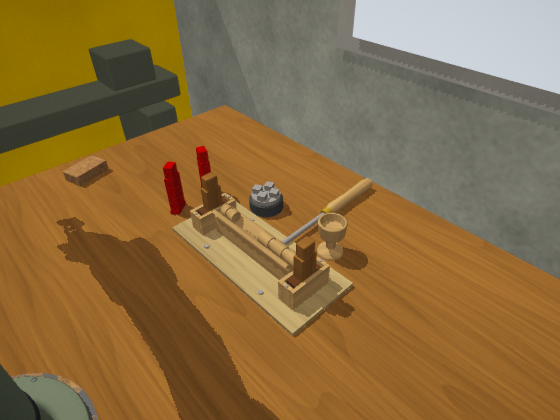

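View pics/top0.png

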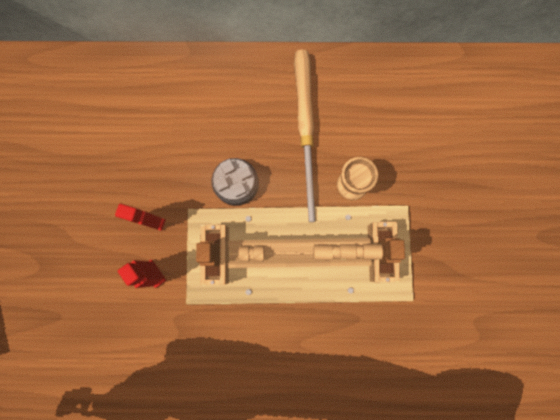

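The side view shows the jig with one brown block near (210,190) and another near (305,257). The top view shows the short blank at (250,254) on the left and the long one at (348,252) against the right block. That makes the left block, at top (205,252), the one to pull. Next I'll take close crops.

Run:
```python
import cv2
t=cv2.imread("pics/top0.png"); s=cv2.imread("pics/side0.png")
cv2.imwrite("pics/topcrop.png",cv2.resize(t[190:320,100:250],None,fx=4.6,fy=4.6,interpolation=cv2.INTER_CUBIC)[:600])
cv2.imwrite("pics/topcropR.png",cv2.resize(t[190:320,290:430],None,fx=4.6,fy=4.6,interpolation=cv2.INTER_CUBIC)[:600])
cv2.imwrite("pics/sidecrop.png",cv2.resize(s[135:335,155:365],None,fx=3,fy=3,interpolation=cv2.INTER_CUBIC)[:600])
```

```text
(no output)
```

View pics/topcrop.png

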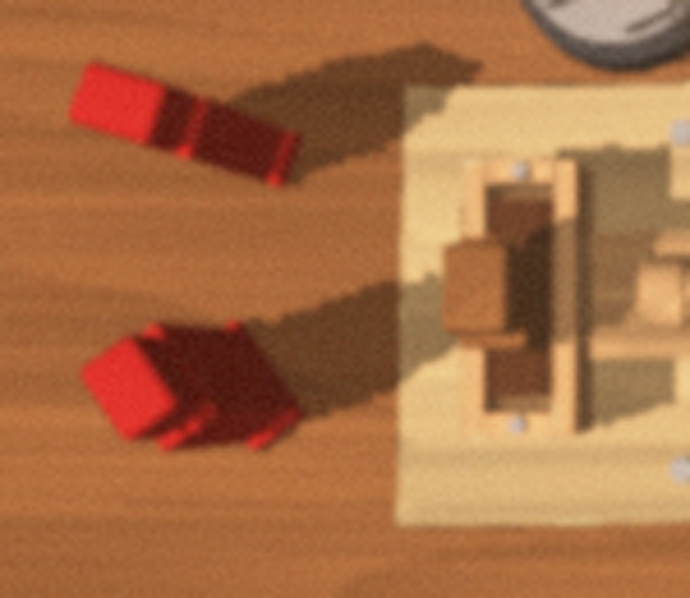

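View pics/topcropR.png

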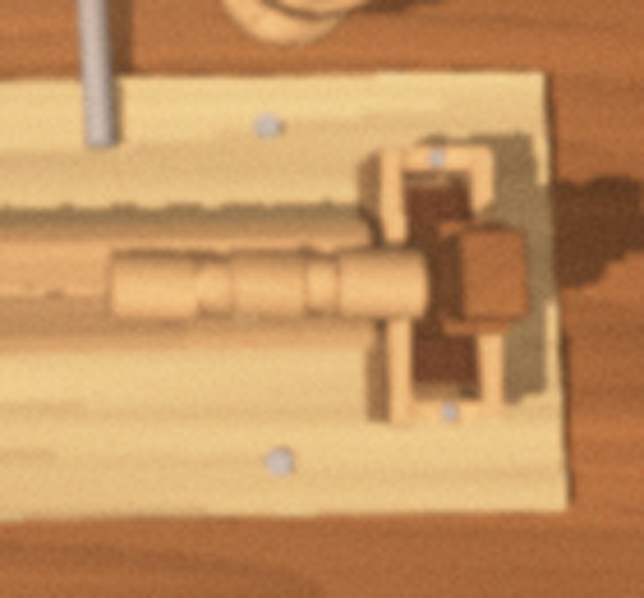

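View pics/sidecrop.png

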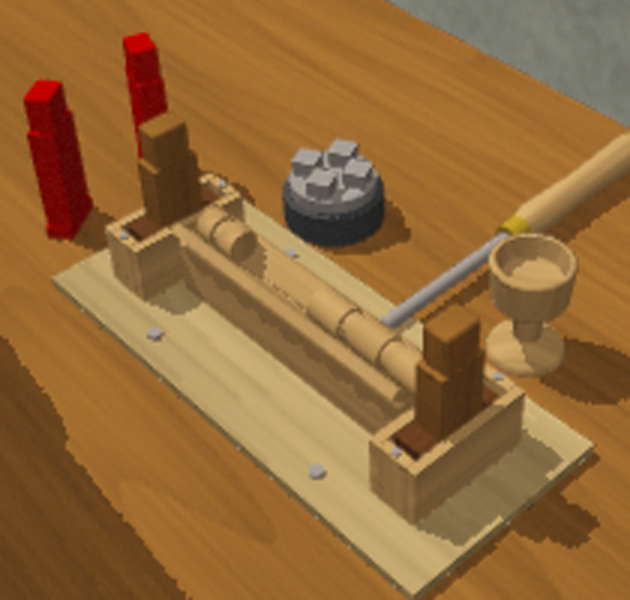

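Candidates in the top view are the brown block in the left socket at (203,252), the brown right block at (396,250), and red look-alikes at (126,213) and (131,274). By the description, the target is the left brown block, because the short blank stops short of it.

```bash
cat > h.py <<'E'
from workcell import bot
import numpy as np
def px2w(name,u,v,z):
    c=bot.calibration(name);T=c["T"]
    d=T[:3,:3]@np.array([(u-c["cx"])/c["fx"],(v-c["cy"])/c["fy"],1])
    o=T[:3,3]; return o+d*(z-o[2])/d[2]
E
python3 - <<'E'
from h import *
np.set_printoptions(precision=4,suppress=True)
P=[px2w("top",u,v,.01) for u,v in [(188.0,209.1),(186.3,303.9),(408.7,205.7),(413.3,300.9)]]
P=np.array(P);print(P)
c=P.mean(0);yl=(P[0]+P[1]-P[2]-P[3])/2;xl=(P[0]+P[2]-P[1]-P[3])/2
print("jig",c,"len",np.linalg.norm(yl),np.linalg.norm(xl),"yaw y",np.arctan2(-yl[0],yl[1]),"yaw x",np.arctan2(xl[1],xl[0]))
f=lambda u,v:(100+u/4.6,190+v/4.6)
for n,(u,v) in dict(tl=(446,240),tr=(505,240),br=(505,333),bl=(446,328)).items(): print(n,px2w("top",*f(u,v),.14))
print("topc",px2w("top",*f(476,286),.14))
print("side topc",px2w("side",155+163/3,135+131/3,.14))
print("socket screws",px2w("top",*f(520,170),.06),px2w("top",*f(517,425),.06))
g=lambda u,v:(290+u/4.6,190+v/4.6)
print("Rsocket screws",px2w("top",*g(436,158),.06),px2w("top",*g(449,412),.06))
print("right topc",px2w("top",*g(494,274),.14))
for p in [(126,213),(131,274)]: print("red",px2w("top",*p,.14))
print("red bases", px2w("top",*f(232,160),.0),px2w("top",*f(250,400),.0))
E
```

```text
[[ 0.6212  0.272   0.01  ]
 [ 0.4525  0.2685  0.01  ]
 [ 0.6295 -0.1286  0.01  ]
 [ 0.4603 -0.131   0.01  ]]
jig [0.5409 0.0702 0.01  ] len 0.4001492712765744 0.1689813279339827 yaw y 0.020171941767684987 yaw x 0.017566486614557095
tl [0.5531 0.2253 0.14  ]
tr [0.5532 0.2061 0.14  ]
br [0.5232 0.2052 0.14  ]
bl [0.5247 0.2243 0.14  ]
topc [0.5383 0.215  0.14  ]
side topc [0.5321 0.206  0.14  ]
socket screws [0.5839 0.2164 0.06  ] [0.4916 0.2147 0.06  ]
Rsocket screws [ 0.5899 -0.0734  0.06  ] [ 0.4981 -0.0757  0.06  ]
right topc [ 0.5438 -0.0734  0.14  ]
red [0.5965 0.3342 0.14  ]
red [0.5055 0.3214 0.14  ]
red bases [0.5932 0.3422 0.    ] [0.4988 0.3303 0.    ]
```

Run:
```python
from h import *
import cv2
c=bot.calibration("side");Ti=np.linalg.inv(c["T"])
s=cv2.imread("pics/side0.png");s=cv2.resize(s[155:245,170:270],None,fx=6,fy=6,interpolation=cv2.INTER_CUBIC)
a=.019;R=np.array([[np.cos(a),-np.sin(a)],[np.sin(a),np.cos(a)]])
for dx,dy in [(15,11),(15,-11),(-15,-11),(-15,11)]:
  for z in (.14,.11):
    w=np.r_[np.array([.5381,.2152])+R@np.array([dx,dy])/1e3,z,1]
    p=Ti@w;u=c["fx"]*p[0]/p[2]+c["cx"];v=c["fy"]*p[1]/p[2]+c["cy"]
    cv2.circle(s,(int((u-170)*6),int((v-155)*6)),3,(0,255,0),-1)
cv2.imwrite("pics/proj.png",s)
```

```text
(no output)
```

View pics/proj.png

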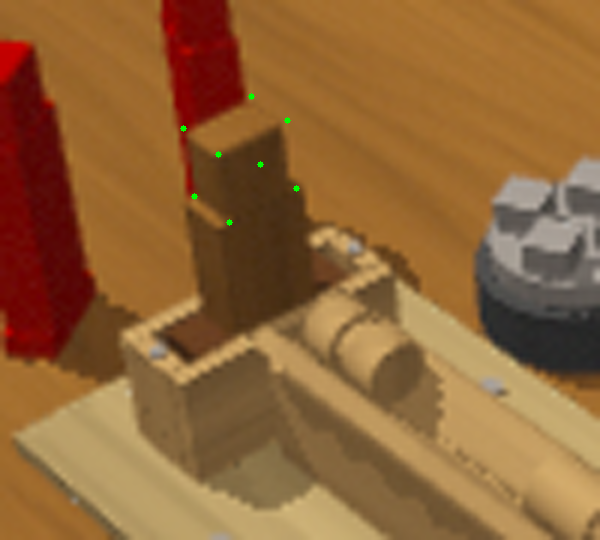

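>>> servo_tool --pt "30 -30 0 0.04 -1" --pt "60 -60 0 0.1 -1" --pt "90 -90 0 0.15 -1" --pt "120 -120 0 0.2 -1" --pt "145 -155 0 0.25 -1" --pt "170 -185 0 0.3 -1" --pt "200 -215 0 0.34 -1" --pt "230 -250 0 0.344 -1" --pt "255 -280 0 0.344 -1" --pt "280 -310 0 0.344 -1"

```text
clock: 0.93
position: [0.4794, 0.2817, 0.2312]
tool_rot: [-3.141, -0.0, -3.122]
force: [0.3, 0.5, 0.1]
grip_width: 0.0854
```

>>> servo_tool --pt "30 -34 0 0 -1" --pt "58 -67 0 0 -1" --pt "58 -67 -20 0 -1" --pt "58 -67 -40 0 -1" --pt "58 -67 -60 0 -1" --pt "58 -67 -75 0 -1" --pt "58 -67 -80 0 -1" --pt "58 -67 -80 0 -1" --pt "58 -67 -80 0 -1" --pt "58 -67 -80 0 -1"

```text
clock: 1.77
position: [0.5368, 0.2169, 0.1523]
tool_rot: [3.141, 0.001, -3.122]
force: [-0.5, 0.8, -0.1]
grip_width: 0.0853
```

Run:
```python
from h import *
import cv2
for n in("side","top"):
    im=bot.grab_frame(n)
    im=im[110:290,130:340] if n=="side" else im[190:320,130:280]
    cv2.imwrite(f"pics/a_{n}.png",cv2.resize(im,None,fx=3.3,fy=3.3,interpolation=cv2.INTER_CUBIC))
o=bot.observe();print(o["position"],o["qpos"])
```

```text
[0.53678914 0.2168002  0.15222992] [-0.47632159  0.54358306 -0.01392426  1.79871204  0.01015481  0.79800696
  1.09464138]
```

View pics/a_side.png

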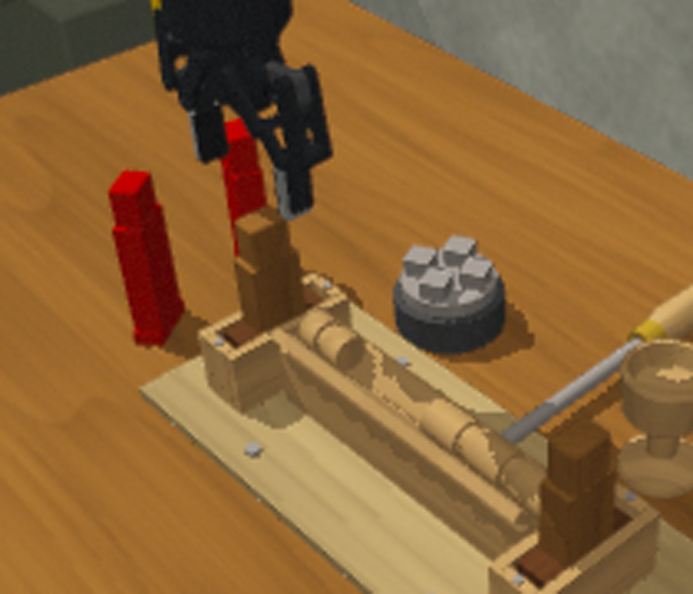

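View pics/a_top.png

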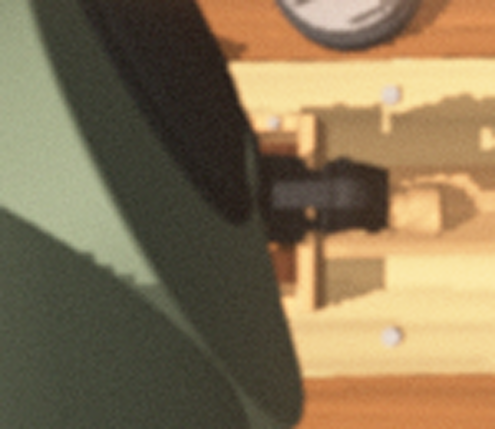

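The gripper straddles the block along the jig, with the finger tips at crop (208,150) and (293,205) either side of the block top at (262,220). I'll lower it and close.

>>> servo_tool --pt "0 -2 -15 0 -1" --pt "0 -2 -30 0 -1" --pt "0 -2 -42 0 -1" --pt "0 -2 -49 0 -1" --pt "0 -2 -49 0 -1" --pt "0 -2 -49 0 0.2" --pt "0 -2 -49 0 0.6" --pt "0 -2 -49 0 1" --pt "0 -2 -49 0 1" --pt "0 -2 -49 0 1" --squeeze 40

```text
clock: 2.7
position: [0.5366, 0.2147, 0.1027]
tool_rot: [3.141, 0.001, -3.122]
force: [-0.3, 0.8, 0.2]
grip_width: 0.0256
```

>>> servo_tool --pt "0 0 0 0 1" --pt "0 0 0 0 1" --pt "0 0 0 0 1" --pt "0 0 0 0 1" --pt "0 0 0 0 1" --pt "0 0 0 0 1" --pt "0 0 0 0 1" --pt "0 0 0 0 1" --pt "0 0 0 0 1" --pt "0 0 0 0 1"

```text
clock: 3.53
position: [0.5366, 0.2147, 0.1027]
tool_rot: [3.141, 0.001, -3.122]
force: [-1.4, -0.3, 6.5]
grip_width: 0.0216
```

Run:
```python
from h import *
import cv2
im=bot.grab_frame("side")[110:290,130:340]
cv2.imwrite("pics/b_side.png",cv2.resize(im,None,fx=3.3,fy=3.3,interpolation=cv2.INTER_CUBIC))
o=bot.observe();print(o["position"],o["force"],o["grip_width"])
```

```text
[0.53658027 0.21470874 0.10267255] [-1.29254134 -0.6657375   6.37224922] 0.021417980778575426
```

View pics/b_side.png

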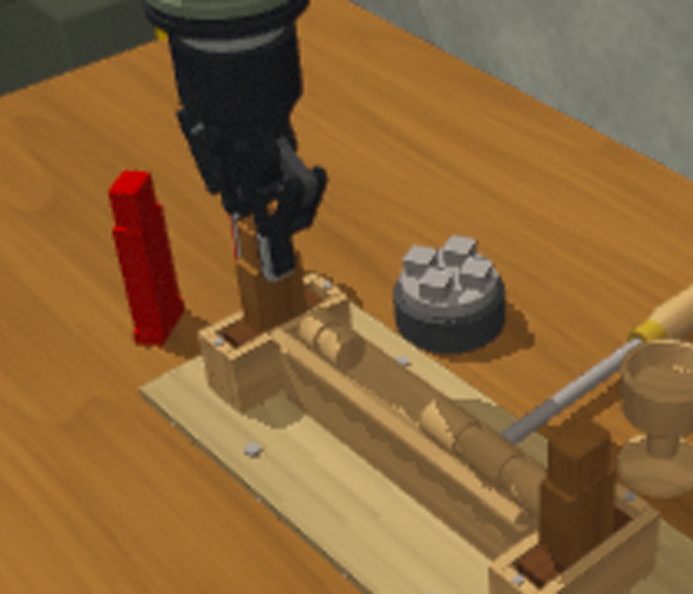

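>>> servo_tool --pt "3 0 0 0 1" --pt "6 0 0 0 1" --pt "9 0 0 0 1" --pt "12 0 0 0 1" --pt "14 0 0 0 1" --pt "16 0 0 0 1" --pt "18 0 0 0 1" --pt "20 0 0 0 1" --pt "20 0 0 0 1" --pt "20 0 0 0 1"

```text
clock: 4.42
position: [0.5549, 0.2155, 0.1029]
tool_rot: [3.141, -0.002, -3.122]
force: [-14.4, 2.0, 18.8]
grip_width: 0.0217
```

Run:
```python
from h import *
import cv2
im=bot.grab_frame("side")[110:290,130:340]
cv2.imwrite("pics/c_side.png",cv2.resize(im,None,fx=3.3,fy=3.3,interpolation=cv2.INTER_CUBIC))
o=bot.observe();print(o["position"],o["force"],o["moment"],o["grip_width"])
```

```text
[0.55491518 0.215507   0.10287681] [-14.37119111   2.20202658  19.90799614] [0.53047026 3.17025117 0.02398434] 0.021455417379820808
```

View pics/c_side.png

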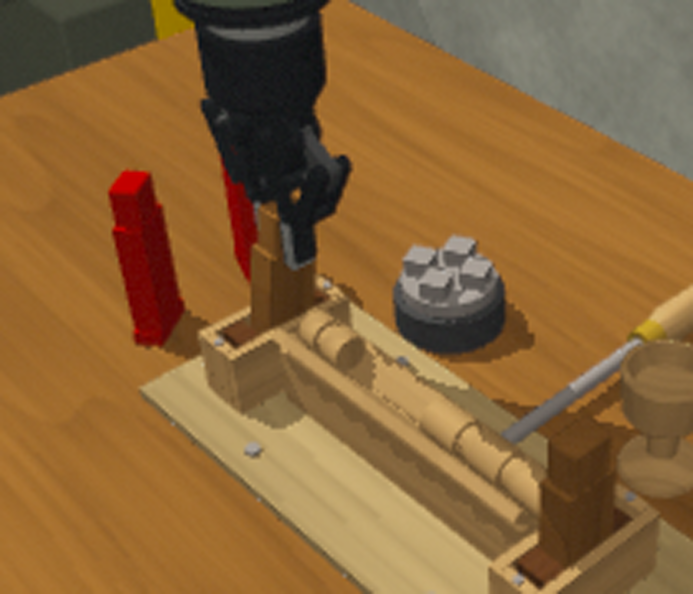

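The block leans +x with the head displaced, at 14 N. I'll push a little further, then swing the other way.

>>> servo_tool --pt "2 0 0 0 1" --pt "4 0 0 0 1" --pt "6 0 0 0 1" --pt "8 0 0 0 1" --pt "8 0 0 0 1" --pt "8 0 0 0 1" --pt "8 0 0 0 1" --pt "8 0 0 0 1" --pt "8 0 0 0 1" --pt "8 0 0 0 1"

```text
clock: 5.3
position: [0.5592, 0.2156, 0.102]
tool_rot: [-3.141, -0.01, -3.121]
force: [-36.5, 2.2, 26.6]
grip_width: 0.0216
```

>>> servo_tool --pt "-4 0 0 0 1" --pt "-8 0 0 0 1" --pt "-12 0 0 0 1" --pt "-16 0 0 0 1" --pt "-20 0 0 0 1" --pt "-24 0 0 0 1" --pt "-28 0 0 0 1" --pt "-28 0 0 0 1" --pt "-28 0 0 0 1" --pt "-28 0 0 0 1"

```text
clock: 6.13
position: [0.5372, 0.215, 0.1027]
tool_rot: [3.141, 0.002, -3.122]
force: [4.5, 3.2, 2.9]
grip_width: 0.0216
```

>>> servo_tool --pt "-3 0 0 0 1" --pt "-6 0 0 0 1" --pt "-9 0 0 0 1" --pt "-12 0 0 0 1" --pt "-15 0 0 0 1" --pt "-18 0 0 0 1" --pt "-21 0 0 0 1" --pt "-24 0 0 0 1" --pt "-24 0 0 0 1" --pt "-24 0 0 0 1"

```text
clock: 6.97
position: [0.5167, 0.2148, 0.1037]
tool_rot: [3.139, 0.008, -3.124]
force: [23.2, 0.9, 2.1]
grip_width: 0.0214
```

Run:
```python
from h import *
import cv2
im=bot.grab_frame("side")[110:290,130:340]
cv2.imwrite("pics/d_side.png",cv2.resize(im,None,fx=3.3,fy=3.3,interpolation=cv2.INTER_CUBIC))
o=bot.observe();print(o["position"],o["force"],o["moment"],o["grip_width"])
```

```text
[0.51663951 0.21483561 0.10376024] [22.38594289  0.87307638  3.05652866] [ 0.20355797 -4.6245041   0.06497535] 0.021636532433111682
```

View pics/d_side.png

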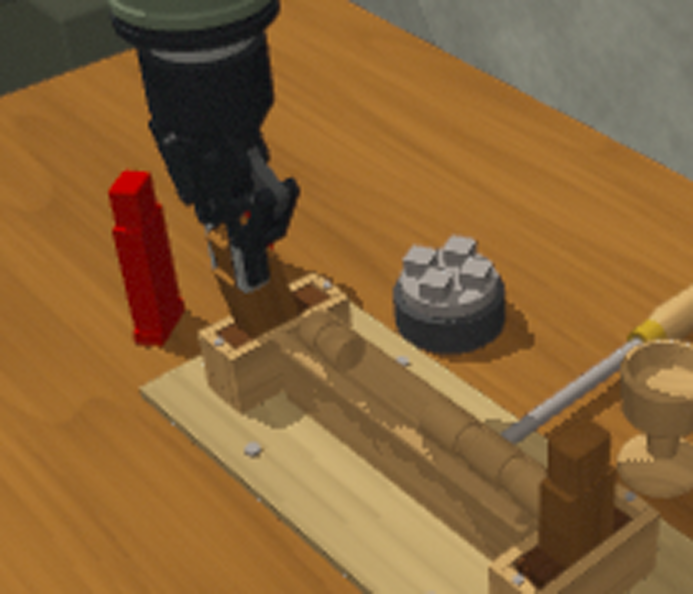

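The block now leans -x. I'll press a bit more, then recentre and try a lift.

>>> servo_tool --pt "-2 0 0 0 1" --pt "-4 0 0 0 1" --pt "-4 0 0 0 1" --pt "-4 0 0 0 1" --pt "-4 0 0 0 1" --pt "-4 0 0 0 1" --pt "-4 0 0 0 1" --pt "-4 0 0 0 1" --pt "-4 0 0 0 1" --pt "-4 0 0 0 1"

```text
clock: 7.85
position: [0.5138, 0.2148, 0.1039]
tool_rot: [3.139, 0.01, -3.124]
force: [29.5, 0.7, -1.2]
grip_width: 0.0212
```

>>> servo_tool --pt "4 0 0 0 1" --pt "8 0 0 0 1" --pt "12 0 0 0 1" --pt "16 0 0 0 1" --pt "20 0 0 0 1" --pt "24 0 0 0 1" --pt "28 0 0 0 1" --pt "28 0 0 0 1" --pt "28 0 0 0 1" --pt "28 0 0 0 1"

```text
clock: 8.68
position: [0.5357, 0.2149, 0.1019]
tool_rot: [3.142, -0.001, -3.122]
force: [-1.4, 5.8, -4.5]
grip_width: 0.022
```

>>> servo_tool --pt "0 0 1 0 1" --pt "0 0 2 0 1" --pt "0 0 3 0 1" --pt "0 0 4 0 1" --pt "0 0 5 0 1" --pt "0 0 6 0 1" --pt "0 0 8 0 1" --pt "0 0 10 0 1" --pt "0 0 12 0 1" --pt "0 0 12 0 1"

```text
clock: 9.52
position: [0.5357, 0.2149, 0.1142]
tool_rot: [3.142, -0.001, -3.122]
force: [-4.5, 4.6, 3.0]
grip_width: 0.0215
```

Run:
```python
from h import *
import cv2
im=bot.grab_frame("side")[110:290,130:340]
cv2.imwrite("pics/e_side.png",cv2.resize(im,None,fx=3.3,fy=3.3,interpolation=cv2.INTER_CUBIC))
o=bot.observe();print(o["position"],o["force"],o["moment"],o["grip_width"])
```

```text
[0.53574407 0.2148668  0.1142117 ] [-4.22789175  4.93064785  2.49935154] [1.10503244 1.21913734 0.05382255] 0.021707849372610888
```

View pics/e_side.png

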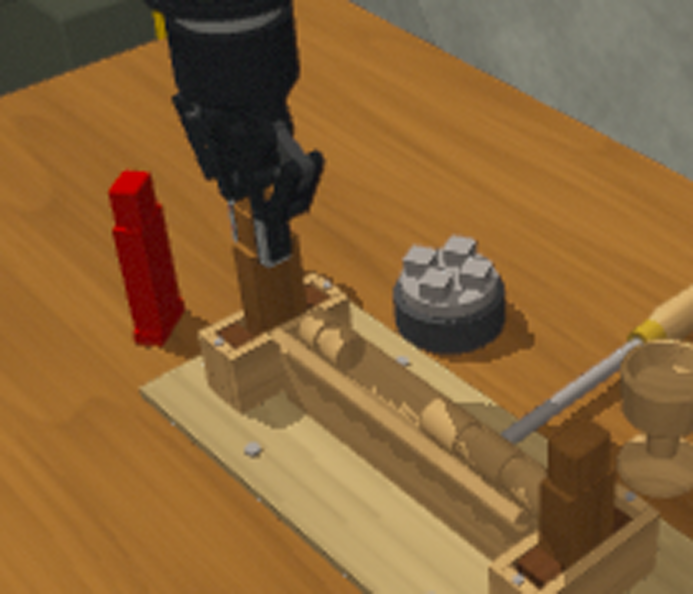

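The 12 mm lift met little force, so it looks free with a slight lean. I'll keep lifting slowly.

>>> servo_tool --pt "0 0 2 0 1" --pt "0 0 4 0 1" --pt "0 0 6 0 1" --pt "0 0 8 0 1" --pt "0 0 10 0 1" --pt "0 0 12 0 1" --pt "0 0 14 0 1" --pt "0 0 16 0 1" --pt "0 0 18 0 1" --pt "0 0 18 0 1"

```text
clock: 10.4
position: [0.5358, 0.2148, 0.1323]
tool_rot: [-3.142, -0.001, -3.122]
force: [-4.6, 3.6, 2.6]
grip_width: 0.0209
```

Run:
```python
from h import *
import cv2
im=bot.grab_frame("side")[110:290,130:340]
cv2.imwrite("pics/f_side.png",cv2.resize(im,None,fx=3.3,fy=3.3,interpolation=cv2.INTER_CUBIC))
o=bot.observe();print(o["position"],o["force"],o["moment"],o["grip_width"])
```

```text
[0.53576156 0.2147466  0.13222847] [-4.39988385  4.20971865  2.84897353] [1.11079361 1.3779061  0.06369348] 0.021115400834595597
```

View pics/f_side.png

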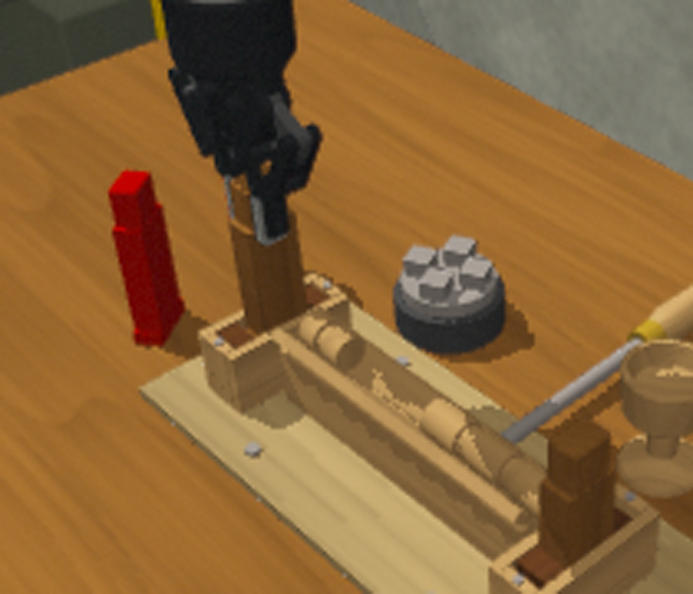

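The block rises with the fingers: the shoulder went from row 245 to 225 in the crop. It's free. Another 42 mm should put the foot about 20 mm above the mouth.

>>> servo_tool --pt "0 0 4 0 1" --pt "0 0 9 0 1" --pt "0 0 14 0 1" --pt "0 0 19 0 1" --pt "0 0 24 0 1" --pt "0 0 29 0 1" --pt "0 0 34 0 1" --pt "0 0 39 0 1" --pt "0 0 42 0 1" --pt "0 0 42 0 1"

```text
clock: 11.28
position: [0.5367, 0.2146, 0.1751]
tool_rot: [3.141, 0.001, -3.123]
force: [0.7, 0.2, -0.9]
grip_width: 0.0212
```

Run:
```python
from h import *
import cv2
im=bot.grab_frame("side")[100:280,150:330]
cv2.imwrite("pics/g_side.png",cv2.resize(im,None,fx=3.3,fy=3.3,interpolation=cv2.INTER_CUBIC))
im=bot.grab_frame("top")
cv2.imwrite("pics/g_top.png",im)
o=bot.observe();print(o["position"],o["force"],o["moment"],o["grip_width"])
```

```text
[0.53638    0.21454132 0.17428423] [ 0.49353934  0.265512   -0.81287711] [-0.00948893  0.02549831 -0.02622109] 0.021875010747693643
```

View pics/g_side.png

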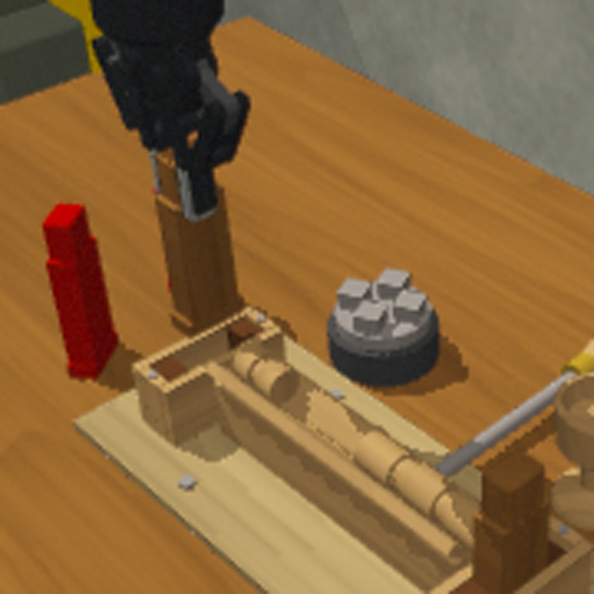

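View pics/g_top.png

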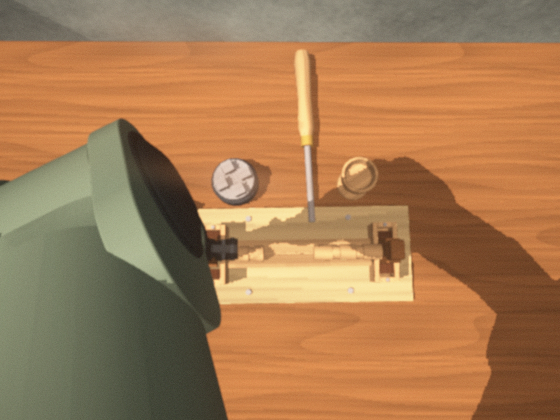

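The block hangs clear (only about 0.8 N of weight), and the blanks, right block and bench items are unmoved. I'll overlay the block model to check tilt and height.

Run:
```python
from h import *
import cv2
c=bot.calibration("side");Ti=np.linalg.inv(c["T"])
base=bot.grab_frame("side");outs=[]
a=.019;Rz=np.array([[np.cos(a),-np.sin(a),0],[np.sin(a),np.cos(a),0],[0,0,1]])
for t in (0,-.08):
  s=cv2.resize(base[120:220,165:255],None,fx=6,fy=6,interpolation=cv2.INTER_CUBIC)
  Ry=np.array([[np.cos(t),0,np.sin(t)],[0,1,0],[-np.sin(t),0,np.cos(t)]])
  piv=np.array([.5365-.0015,.2145-.002,.194])
  for z,w in [(0,46),(11,46),(11,38),(100,38),(100,30),(130,30)]:
    q=[]
    for sx,sy in [(1,1),(1,-1),(-1,-1),(-1,1)]:
      p=piv+Rz@Ry@(np.array([sx*w/2,sy*11,z-114])/1e3)
      p=Ti@np.r_[p,1];q.append([(c["fx"]*p[0]/p[2]+c["cx"]-165)*6,(c["fy"]*p[1]/p[2]+c["cy"]-120)*6])
    cv2.polylines(s,[np.int32(q)],True,(0,255,0),1)
  outs.append(s[:,60:460])
cv2.imwrite("pics/ov.png",np.hstack(outs))
o=bot.observe();print(o["position"],o["force"])
```

```text
[0.53629518 0.21452266 0.17411359] [-0.02857425  0.09799136 -1.19063701]
```

View pics/ov.png

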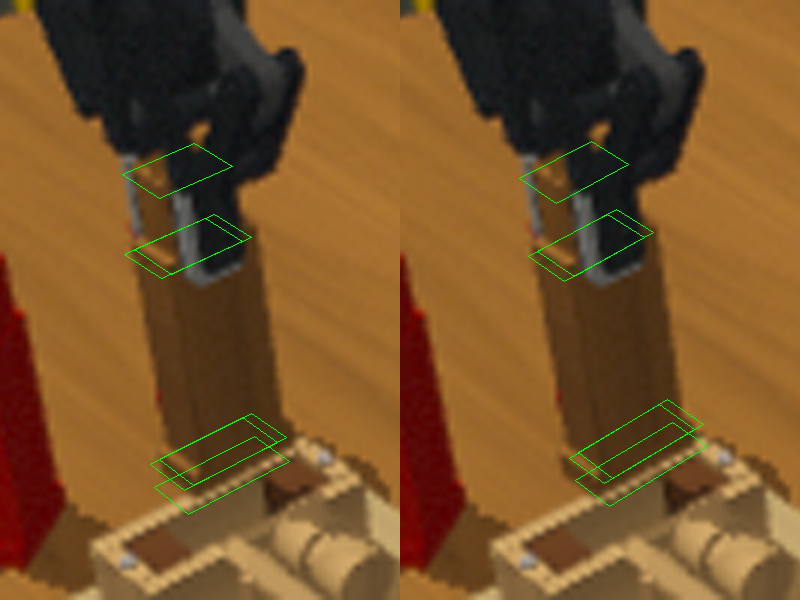

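The lean is about 0.04 rad, the foot is about 20–25 mm above the mouth, and it sits within about 1 cm of the socket centre. I'll hold still for one call, then hand in.

>>> servo_tool --pt "0 0 0 0 1" --pt "0 0 0 0 1" --pt "0 0 0 0 1" --pt "0 0 0 0 1" --pt "0 0 0 0 1" --pt "0 0 0 0 1" --pt "0 0 0 0 1" --pt "0 0 0 0 1" --pt "0 0 0 0 1" --pt "0 0 0 0 1"

```text
clock: 12.27
position: [0.5364, 0.2146, 0.1743]
tool_rot: [-3.142, 0.0, -3.122]
force: [0.1, 0.3, -1.2]
grip_width: 0.0213
```

Run:
```python
from h import *
o=bot.observe();print(o["clock"],o["position"],o["force"],o["grip_width"],abs(o["qd"]).max())
print(bot.job_done())
```

```text
12.2667 [0.53639661 0.21459523 0.17429971] [ 0.12673797  0.31997294 -1.21139495] 0.021342608455863343 0.0017879535084786968
the job is handed in; nothing more can be done
None
```

I pulled the left block, the one the short blank doesn't reach, and handed the job in at 12.3 s with it held above its own socket. I gripped it across its 22 mm faces and rocked it about 22 mm each way along jig x, with peaks of about 36 N and 30 N. Then I recentred it and lifted it about 72 mm.

**Last checks:**
- **Hold:** The fingers were 21.3 mm apart on the block, the arm was still, and the force on the tool was about 1.2 N, roughly the block's weight.
- **Position:** In the side view the foot was about 20–25 mm above the mouth and within about 1 cm of the socket centre.
- **Tilt:** The block leaned about 0.04 rad.
- **Other things:** The right block, both blanks and the bench items looked unmoved in the pictures taken before hand-in. The red look-alike in view also looked unmoved, but the arm hid the other one.

**Disagreements and limits:**
- The side camera was 2–3 mm off the top camera, about its calibration tolerance.
- I couldn't read the cheek positions directly. I judged them pushed back because the block lifted past the 7 mm catch with almost no force.

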